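# Drop the clamp spools into the glue-up tray

## Robot

A 6-joint arm with a two-finger parallel gripper is mounted at the origin on the work surface. World frame = base frame: x ahead of the robot, y to its left, z up, the work surface at z = 0. Lengths are in m, angles in rad, forces in N, time in s.
With the tool pointing down it reaches from about 0.35 to 0.975 m from the base axis. Payload 4.9 kg.
Tool frame: the origin (TCP) lies midway between the tips of the shut fingers; the grasp point (between the pads) lies 19 mm behind it; z points along the fingers, y is the direction in which the jaws open and shut (so a half turn about z gives the same grasp; the last joint's range is limited). The gripper opens to 85 mm and grips with 20 to 120 N. Pads are 22 mm wide; open, the fingers measure 114 mm over their backs; the gripper's body (76 mm by 85 mm) begins 54 mm behind the grasp point. The pads swing forward as they close: fully open they stand 13 mm farther back than shut.
Start: joints at [1.023, 0.053, 1.613, -0, 1.476, -0.119], TCP at [0.26, 0.568, 0.231] pointing down, gripper open.
Joint ranges: [-3.01, 3.01], [-1.01, 2.22], [0.06, 2.58], [-1.02, 4.17], [0.09, 2.62], [-3.14, 3.14]. Speed limits (rad/s): [2.57, 2.57, 3.14, 3.14, 3.14, 3.14].

## Interface

Orientations are given as a rotation vector (axis times angle).
In Python, from station import ctrl gives the robot as it stands.
- The arm moves only by the tool play_rows, never from a script. Its argument "motion" is a list that holds one entry, the list of rows, each a list of 7 numbers: the closure, from -1 (fully open) to 1 (shut), then the shift along the tool's x, y, z in cm, then the turn, a rotation vector about the tool's x, y, z in degrees. A call has 1 to 20 rows; each row is the pose to reach, as a shift and turn from the pose measured when the call began, along the tool's axes at that moment; what a row does not reach only later rows make up. A row lasts 1/8 s, in which the tool goes at most 62.5 mm and 10.7 degrees, less where a joint would pass 70% of its speed; a pose out of reach is approached as far as the arm can. A call with a gripper value outside its range is refused whole. The fingers move at their own pace and stop on an object; "newtons" is the grip in N (left out, the last holds). Time passes only in rows, so rows that repeat a pose let the fingers close. It gives the time, the measured TCP pose, the force and the opening at its end, in the units of the state.
- ctrl.get_obs(): the state, without advancing time (a new reading comes with each control period).
- ctrl.get_image(name): name is "side" or "top"; returns a dict with "color" (384x512x3 uint8, red, green, blue), "mtx" (3x3 intrinsics, pixels), "D" ([k1, k2, p1, p2, k3] as OpenCV has them; the pictures are not rectified), "T" (4x4, takes a point from camera to world coordinates). Camera axes: x right, y up, looking along -z (the intrinsics and any distortion apply to the point x, -y, -z); pixel columns grow to the right and rows downward; lengths in m; the calibration is good to about 2 mm. A picture is of the moment at which its call begins. There is no depth.
- ctrl.finish_job(): hands the job in, once; it reports no verdict.
The state is a dict: "t": time; "q": joint angles; "dq": joint speeds; "effort": joint torques, N m; "tool_pos": TCP position; "tool_rot": TCP orientation; "contact_force": force on the tool from outside, world axes, zero at the start; "wrist_torque": the same for the moment, N m; "opening": finger opening in m.
Only numpy, scipy, OpenCV 4.12 (cv2) and the standard library are available. Lean on these libraries where they do the work, as an engineer would, in place of code of your own. Each camera call takes 0.05 s, during which the arm holds its last target.

## Task

Carry the drop-bottom box of clamp spools by its turned handle and set it down gently, level on the ledges of the stand over the felt-lined tray, its bolt to the front where the tray sticks out, and let go of it. Then take its bolt by the knob, swing the handle up out of its notch and draw the bolt so that the floor swings open and all five spools drop into the tray; leave the empty box sitting on the stand and leave the other tools on the bench as they lie. The floor must stay bolted until the box is down on the stand.

Things in the scene. Friction and masses are not known exactly. Their poses are not given: they have to be found in the camera images.
- stand_seat (a point): Where the box belongs: midway between the tops of the stand's two ledges, 175 mm above the bench. Axes: z up, x from the stand's open front to its back rail, y to the left seen from the front. A box put on straight, bolt to the front (-x), has its origin here, its axes parallel to these, with 3 to 4 mm of play each way.
- stand: Fixed plywood stand, 194 mm wide; origin on the bench under the seat, same axes. Side panels (inner faces y = +-85 mm), inside each a cherry ledge 12 mm wide for the box's end boards. Panels and back rail (x = +68 mm) rise 13 mm above the ledges, topped by guides flaring outward to 25 mm above them; brass front stops (x = -67 mm) rise 8 mm.
- tray: Felt-lined open tray fixed in the stand, 216 x 166 mm outside, 50 mm high, walls and floor 5 mm thick. Origin: centre of its underside, on the bench; its axes are the stand's. It reaches about 85 mm farther forward (-x) than the walls of a box on the stand.
- box: Loose drop-bottom box of pale wood. Origin: middle of its underside, at the feet of its end boards; z up, y along the handle, -x the side with the bolt. 128 mm (x) by 164 mm (y); walls 56 mm high; end boards 10 mm thick, rising to 122 mm, carry the handle. It stands on the end boards; the shut floor is 4 mm clear of what is below. 0.6 to 0.85 kg all told.
- box_handle (a point): Middle of the box's turned cherry handle, a round bar 18 mm thick and 144 mm long along the box's y, 108 mm above the box's origin. Free all round; the walls' rim lies 43 mm below the bar's underside.
- bolt_knob (a point): Centre of the round cherry knob, 17 mm thick, on the end of the handle of the brass barrel bolt on the box's front. The handle sticks out forward (-x), level or up to 0.2 rad raised, 42 mm from the bolt rod's axis to the knob; bolt shot and handle level, the knob is at x = -118, y = +28, z = +18 mm from the box's origin, free all round.
- bolt_axis (a point): Point on the axis of the bolt's rod, from which the handle springs; it moves with the bolt. Bolt shot: x = -76, y = +28, z = +18 mm from the box's origin. The handle is parked in a notch and must first be swung up about the rod (along y) until, at roughly 0.4 rad, it clears the notch's lug; then it is drawn along the box's +y. Friction only, 2 to 4 N; it stays where it is left.
- bolt (a joint): How far the bolt is drawn, in m: 0 shot home, 0.026 fully drawn, towards the box's +y. Parked, the handle has only about 1 mm of play this way before the notch stops it. The floor's keeper comes off the bolt at about 0.018.
- floor (a joint): Angle of the box's plywood floor, in rad: 0 shut, 1.25 fully open. Hinged along the box's back lower edge; its front edge drops about 120 mm. It falls open by its own weight once the bolt is drawn, and stays down.
- spool0_mid (a point): Centre of a turned maple clamp spool with cork faces, 30 mm in diameter, 28 mm tall, 18 g, standing loose in the box at the start; one of five alike.
- spool1_mid (a point): Centre of a turned maple clamp spool with cork faces, 30 mm in diameter, 28 mm tall, 18 g, standing loose in the box at the start; one of five alike.
- spool2_mid (a point): Centre of a turned maple clamp spool with cork faces, 30 mm in diameter, 28 mm tall, 18 g, standing loose in the box at the start; one of five alike.
- spool3_mid (a point): Centre of a turned maple clamp spool with cork faces, 30 mm in diameter, 28 mm tall, 18 g, standing loose in the box at the start; one of five alike.
- spool4_mid (a point): Centre of a turned maple clamp spool with cork faces, 30 mm in diameter, 28 mm tall, 18 g, standing loose in the box at the start; one of five alike.
- pick: Bystander: hooked brass purfling pick lying on the bench, about 210 mm long, 18 mm thick, cherry handle to its -x; origin at the joint of handle and shank, on the bench.
- neck: Bystander: varnished maple neck blank lying on the bench, about 255 mm long along its x, 40 mm wide, up to 50 mm high; origin under its middle.
- mallet: Bystander: horn mallet lying on the bench, head 90 mm wide and 48 mm thick at its origin (on the bench under the head), handle 220 mm towards its -x.
- calipers: Bystander: copper bow calipers lying flat on the bench, 170 mm long along its +x from the pivot (its origin, on the bench), 110 mm wide, 14 mm high.
Things that resemble listed ones, but are neither listed nor needed, are in the scene too. What is shaped like the part that bears spool4_mid but green, red or turquoise is not meant.

How it is judged:
By the outcome, as a careful person would: the job done as asked, in the order asked, and still so for the second after the job is handed in, with the robot touching nothing.
It also fails if it takes over 64 s, if anything falls off the work surface, if the arm or the gripper's body presses on something with over 40 N, if the wrist force passes 120 N, or if a joint passes its speed limit or range.

## Working session

There is one attempt and no reset: what is moved stays moved. The work goes in short steps, Python scripts to look and compute and a tool call to move; the robot and the scene stay as the last step left them, time stands still between calls to the robot, and variables do not carry over. Pictures are saved under pics/ and viewed, and the job is handed in when it is done.

Besides the shell and the picture viewer there is one more tool, called after "Request:" as name(argument=value, ...) on one line, values as JSON. play_rows: Moves the arm, as the interface text tells. Its arguments: {"type":"object","properties":{"motion":{"type":"array"},"newtons":{"type":"number"}},"required":["motion"]}

```bash
ls; mkdir -p pics
python3 - <<'E'
from station import ctrl
import cv2,numpy as np
print(ctrl.get_obs())
for n in("side","top"):
    d=ctrl.get_image(n)
    cv2.imwrite(f"pics/{n}0.png",cv2.cvtColor(d["color"],cv2.COLOR_RGB2BGR))
    print(n,d["mtx"],d["D"],np.round(d["T"],4))
E
```

```text
pics
{'t': 0.0, 'q': array([ 1.02300513e+00,  5.33811135e-02,  1.61430213e+00, -1.71519478e-05,
        1.47601138e+00, -1.18995433e-01]), 'dq': array([-0.00154825,  0.00085218, -0.00072571,  0.00070776,  0.00016483,
       -0.00207081]), 'effort': array([-8.74164834e-04, -3.93702078e+01, -3.70168984e+01, -3.49807378e-04,
        7.11154891e-03,  1.69663377e-07]), 'tool_pos': array([0.25953064, 0.56787425, 0.23004313]), 'tool_rot': array([-0.66825677, -3.06900754,  0.00312807]), 'contact_force': array([-0.60165969, -0.30793606, -0.48154827]), 'wrist_torque': array([ 0.01878011, -0.02544862,  0.00957214]), 'opening': 0.08504393818131853}
side [[499.34291299   0.         249.55782509]
 [  0.         499.34291299 196.77214849]
 [  0.           0.           1.        ]] [-0.19134569  0.          0.          0.          0.        ] [[ 0.9667  0.1781 -0.1837  0.3507]
 [-0.2552  0.6211 -0.741  -0.8466]
 [-0.0179  0.7632  0.6459  0.8849]
 [ 0.      0.      0.      1.    ]]
top [[464.06479201   0.         252.19135812]
 [  0.         464.06479201 199.11213356]
 [  0.           0.           1.        ]] [-0.01762394  0.          0.          0.          0.        ] [[-0.0083  0.9919 -0.1265  0.4388]
 [-0.9993 -0.0129 -0.0361 -0.0153]
 [-0.0375  0.1261  0.9913  1.1751]
 [ 0.      0.      0.      1.    ]]
```

View pics/side0.png

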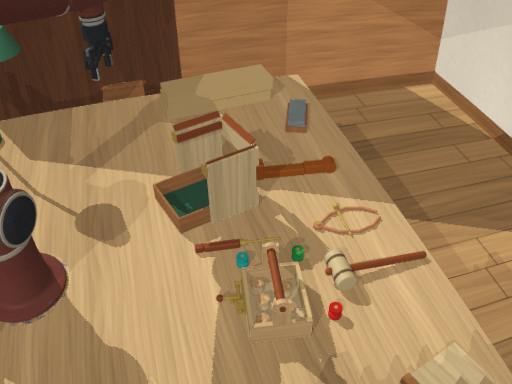

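View pics/top0.png

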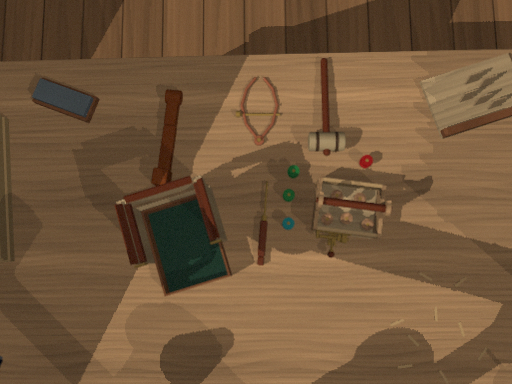

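The side picture shows the box at (275,300) with its bolt knob at (220,298), and the stand with its tray at (205,175). In the top picture the box is at (350,207) with its knob at (331,254), and the stand is at (180,235). I'll enlarge both.

Run:
```python
import cv2
t=cv2.imread("pics/top0.png");s=cv2.imread("pics/side0.png")
def crop(im,x,y,w,h,k,n):
    cv2.imwrite(n,cv2.resize(im[y:y+h,x:x+w],None,fx=k,fy=k,interpolation=cv2.INTER_CUBIC))
crop(t,300,160,110,110,5.4,"pics/tbox.png")
crop(t,105,160,140,140,4.2,"pics/tstand.png")
crop(s,205,225,120,120,5,"pics/sbox.png")
crop(s,145,100,130,140,4.2,"pics/sstand.png")
```

```text
(no output)
```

View pics/tbox.png

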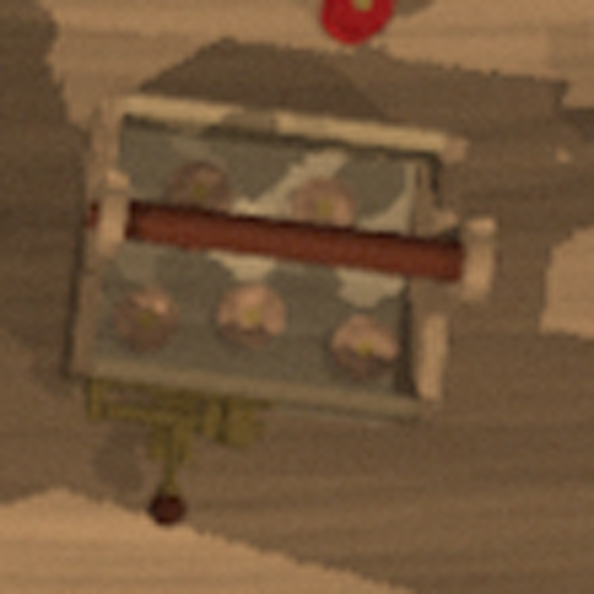

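View pics/tstand.png

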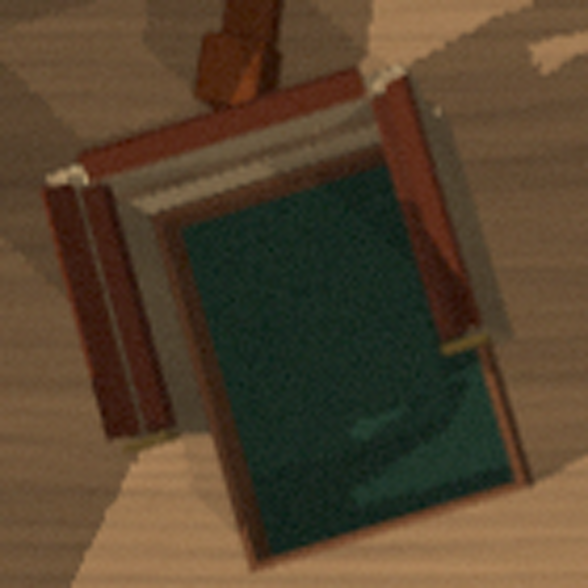

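View pics/sbox.png

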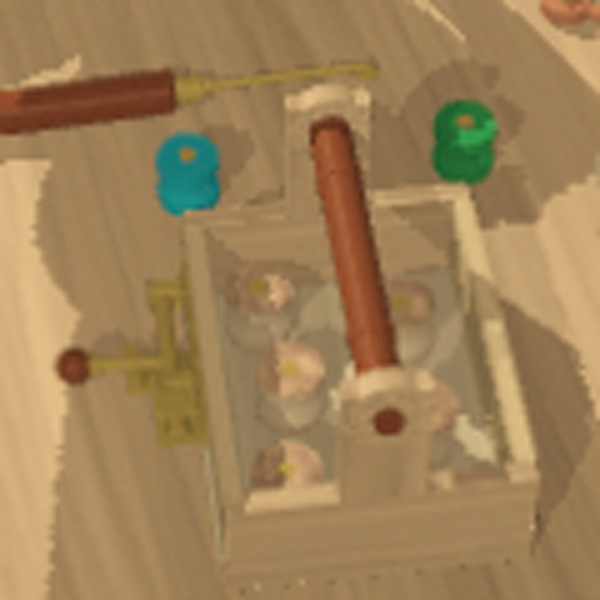

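View pics/sstand.png

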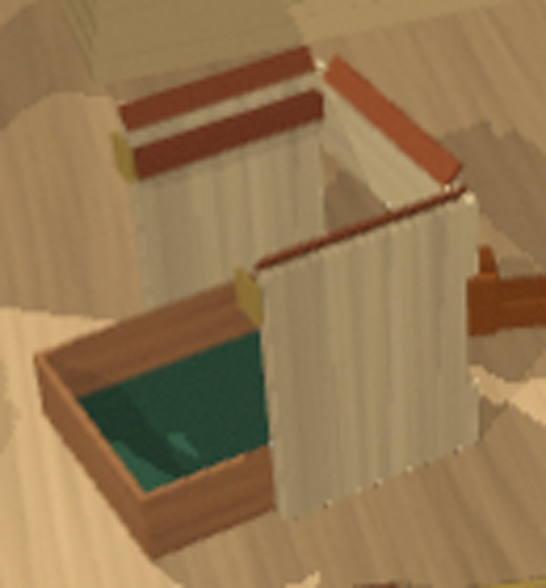

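```bash
cat > h.py <<'E'
import cv2,numpy as np
from station import ctrl
def img(n):
    d=ctrl.get_image(n); d["bgr"]=cv2.cvtColor(d["color"],cv2.COLOR_RGB2BGR); return d
def ray(d,uv):
    p=cv2.undistortPoints(np.array(uv,float).reshape(-1,1,2),d["mtx"],d["D"]).reshape(-1,2)
    v=np.c_[p[:,0],-p[:,1],-np.ones(len(p))]@d["T"][:3,:3].T
    return d["T"][:3,3],v
def onz(d,uv,z):
    o,v=ray(d,uv); return o+v*((z-o[2])/v[:,2])[:,None]
def tri(d1,u1,d2,u2):
    o1,v1=ray(d1,u1);o2,v2=ray(d2,u2);out=[]
    for a,b in zip(v1,v2):
        s=np.linalg.lstsq(np.c_[a,-b],o2-o1,rcond=None)[0]
        p,q=o1+a*s[0],o2+b*s[1]; out.append(np.r_[(p+q)/2,np.linalg.norm(p-q)])
    return np.array(out)
def proj(d,P):
    P=np.array(P,float).reshape(-1,3); c=(P-d["T"][:3,3])@d["T"][:3,:3]
    c=c*[1,-1,-1]
    return cv2.projectPoints(c,np.zeros(3),np.zeros(3),d["mtx"],d["D"])[0].reshape(-1,2)
E
python3 - <<'E'
from h import *
np.set_printoptions(suppress=True,precision=4)
t=img("top");s=img("side")
def cr(d,x,y,w,h):
    m=np.zeros(d["bgr"].shape[:2],np.uint8);m[y:y+h,x:x+w]=1
    hsv=cv2.cvtColor(d["bgr"],cv2.COLOR_BGR2HSV);
    H,S,V=cv2.split(hsv)
    k=((H<9)|(H>170))&(S>120)&(m>0)
    k=k.astype(np.uint8)
    n,l,st,c=cv2.connectedComponentsWithStats(k)
    r=[]
    for i in np.argsort(-st[1:,4])[:6]+1:
        if st[i,4]<8: continue
        ys,xs=np.where(l==i); print(st[i],c[i],cv2.minAreaRect(np.c_[xs,ys].astype(np.float32)))
print("top box");cr(t,300,170,110,100)
print("side box");cr(s,205,235,120,100)
E
```

```text
top box
[324 197  38  11 151] [342.9139 202.404 ] ((342.13690185546875, 202.42054748535156), (37.48068618774414, 6.625873565673828), 8.530765533447266)
[361 202  24  10  83] [373.3253 206.747 ] ((372.7310791015625, 206.4596710205078), (23.338897705078125, 6.23029899597168), 8.530765533447266)
[328 252   5   4  14] [329.9286 253.7857] ((330.0, 253.5), (3.0, 4.0), 90.0)
side box
```

Run:
```python
from h import *
np.set_printoptions(suppress=True,precision=4)
t=img("top");s=img("side")
b=s["bgr"]
# crop px->full
T=lambda x,y:(300-.5+(x+.5)/5.4,160-.5+(y+.5)/5.4)
S=lambda x,y:(205-.5+(x+.5)/5,225-.5+(y+.5)/5)
# handle: bar inner ends, axis
hT=[T(128,221),T(462,262)]
hS=[S(330,125),S(378,365)]
print("handle z=.108 top",onz(t,hT,.108)); P=tri(t,hT,s,hS); print(P)
print("knob top z.018",onz(t,[T(167,507)],.018),"side",onz(s,[S(74,366)],.018),tri(t,[T(167,507)],s,[S(74,366)]))
A=lambda x,y:(105-.5+(x+.5)/4.2,160-.5+(y+.5)/4.2)
B=lambda x,y:(145-.5+(x+.5)/4.2,100-.5+(y+.5)/4.2)
print("tray front corners z.05: L,R", onz(t,[A(254,571),A(530,485)],.05),"side",onz(s,[B(38,357),B(150,497)],.05))
# guides outer corners at top z .2
print("guide top outer: Lfront,Lback,Rback,Rfront; back rail outer corners")
print(onz(t,[A(108,442),A(45,190),A(405,75),A(482,340),A(80,152),A(358,68)],.2))
# inner edges
print("inner",onz(t,[A(174,432),A(104,190),A(376,98),A(446,348)],.188))
print("side",onz(s,[B(120,103),B(312,45),B(468,185),B(256,268)],.2))
```

```text
handle z=.108 top [[ 0.5696 -0.1405  0.108 ]
 [ 0.5503 -0.2813  0.108 ]]
[[ 0.5693 -0.1401  0.1113  0.0001]
 [ 0.5482 -0.2776  0.1223  0.0011]]
knob top z.018 [[ 0.4489 -0.1652  0.018 ]] side [[ 0.4464 -0.1645  0.018 ]] [[ 0.4476 -0.165   0.0185  0.0026]]
tray front corners z.05: L,R [[0.3516 0.237  0.05  ]
 [0.3992 0.0786 0.05  ]] side [[0.352  0.2319 0.05  ]
 [0.402  0.0801 0.05  ]]
guide top outer: Lfront,Lback,Rback,Rfront; back rail outer corners
[[0.4271 0.2781 0.2   ]
 [0.5547 0.3138 0.2   ]
 [0.6114 0.1294 0.2   ]
 [0.4763 0.0899 0.2   ]
 [0.574  0.2963 0.2   ]
 [0.6154 0.1536 0.2   ]]
inner [[0.4317 0.248  0.188 ]
 [0.5557 0.287  0.188 ]
 [0.6017 0.1462 0.188 ]
 [0.4729 0.1095 0.188 ]]
side [[0.4289 0.2774 0.2   ]
 [0.5581 0.3112 0.2   ]
 [0.6117 0.1284 0.2   ]
 [0.4779 0.0831 0.2   ]]
```

Run:
```python
import cv2
t=cv2.imread("pics/top0.png");s=cv2.imread("pics/side0.png")
def crop(im,x,y,w,h,k,n):
    cv2.imwrite(n,cv2.convertScaleAbs(cv2.resize(im[y:y+h,x:x+w],None,fx=k,fy=k,interpolation=cv2.INTER_CUBIC),alpha=1.5))
crop(t,113,172,60,60,10,"pics/ta.png")
crop(t,170,172,60,80,9,"pics/tb.png")
crop(s,170,108,90,70,8,"pics/sa.png")
```

```text
(no output)
```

View pics/ta.png

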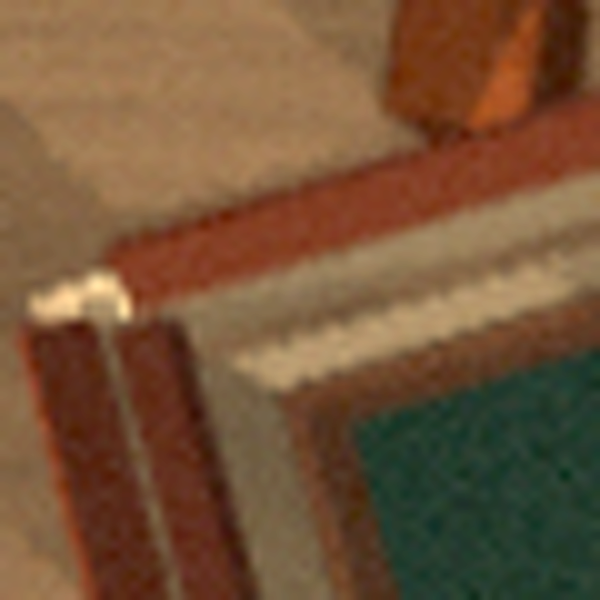

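View pics/tb.png

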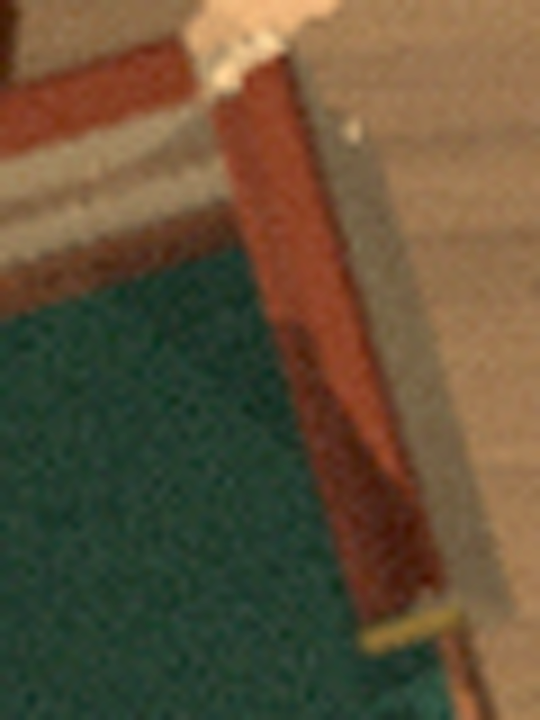

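View pics/sa.png

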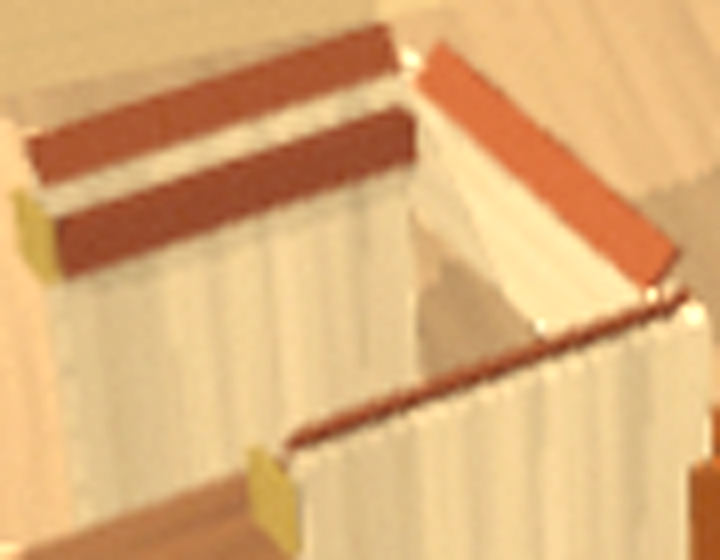

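Run:
```python
from h import *
np.set_printoptions(suppress=True,precision=4)
t=img("top");s=img("side")
a=lambda x,y:(113-.5+(x+.5)/10,172-.5+(y+.5)/10)
b=lambda x,y:(170-.5+(x+.5)/9,172-.5+(y+.5)/9)
c=lambda x,y:(170-.5+(x+.5)/8,108-.5+(y+.5)/8)
yaw=.283;ex=np.array([np.cos(yaw),np.sin(yaw)]);ey=np.array([-ex[1],ex[0]]);o=np.array([.518,.202])
def sh(n,P):
    P=np.atleast_2d(P)[:,:2]; print(n,((P-o)@np.c_[ex,ey]*1000).round(1).tolist())
sh("L ledge outer z175 (y85)",onz(t,[a(112,325),a(182,600)],.175))
sh("L ledge inner z175 (y73)",onz(t,[a(180,325),a(243,590)],.175))
sh("R ledge inner (y-73)",onz(t,[b(218,120),b(290,400),b(362,620)],.175))
sh("R guide outer z200 (-97)",onz(t,[b(290,60),b(445,590)],.2))
sh("L guide outer z200 (97)",onz(t,[a(22,325),a(92,600)],.2))
sh("back guide outer z200",onz(t,[a(110,242),a(590,98),b(180,38)],.2))
sh("back guide inner z188 (68)",onz(t,[a(150,305),a(590,172),b(195,95)],.188))
sh("R stop front z183",onz(t,[b(375,652),b(462,620)],.183))
sh("tray front outer z50 (-149)",onz(t,[(165.0,295.6),(230.8,274.9)],.05))
print("SIDE")
sh("L ledge outer z175",onz(s,[c(52,222),c(398,105)],.175))
sh("L ledge inner z175",onz(s,[c(65,278),c(415,160)],.175))
sh("L guide outer z200",onz(s,[c(25,142),c(388,25)],.2))
sh("back guide outer",onz(s,[c(440,42),c(680,250)],.2))
sh("back guide inner z188",onz(s,[c(415,85),c(650,290)],.188))
sh("R guide outer z200",onz(s,[c(290,450),c(690,298)],.2))
sh("L stop top front z183",onz(s,[c(15,190),c(45,215)],.183))
sh("R stop top front",onz(s,[c(250,450),c(280,475)],.183))
sh("tray front corners",onz(s,[(153.6,184.6),(180.3,217.9)],.05))
```

```text
L ledge outer z175 (y85) [[67.9, 86.0], [5.0, 86.5]]
L ledge inner z175 (y73) [[63.5, 71.5], [3.3, 73.1]]
R ledge inner (y-73) [[63.6, -73.6], [-7.4, -71.7], [-63.4, -73.8]]
R guide outer z200 (-97) [[67.4, -96.8], [-64.1, -97.2]]
L guide outer z200 (97) [[68.5, 97.9], [7.1, 98.3]]
back guide outer z200 [[80.3, 75.1], [80.0, -32.6], [80.3, -73.1]]
back guide inner z188 (68) [[67.1, 73.4], [67.0, -26.4], [68.5, -71.4]]
R stop front z183 [[-72.1, -75.6], [-70.8, -97.6]]
tray front outer z50 (-149) [[-150.1, 80.3], [-148.1, -85.5]]
SIDE
L ledge outer z175 [[-66.6, 80.8], [62.8, 82.6]]
L ledge inner z175 [[-76.7, 48.4], [51.0, 48.9]]
L guide outer z200 [[-68.0, 92.7], [66.1, 93.2]]
back guide outer [[75.5, 73.7], [77.5, -76.7]]
back guide inner z188 [[64.2, 71.7], [67.3, -75.3]]
R guide outer z200 [[-71.9, -104.6], [66.4, -100.7]]
L stop top front z183 [[-73.3, 93.4], [-71.2, 74.1]]
R stop top front [[-72.5, -77.0], [-70.6, -92.9]]
tray front corners [[-151.1, 75.2], [-145.5, -84.5]]
```

```bash
cat >> h.py <<'E'
from scipy.spatial.transform import Rotation as R
def rel(pos,jaw_deg,tilt=None):
    """shift cm and turn deg in tool axes for tool down, tool y along world angle jaw_deg (both half turns)"""
    o=ctrl.get_obs(); R0=R.from_rotvec(o["tool_rot"]); 
    sh=R0.inv().apply(np.array(pos)-o["tool_pos"])*100
    for j in (jaw_deg,jaw_deg+180):
        a=np.radians(j); y=np.array([np.cos(a),np.sin(a),0]); z=np.array([0,0,-1.]); x=np.cross(y,z)
        Rt=R.from_matrix(np.c_[x,y,z]); 
        if tilt is not None: Rt=R.from_rotvec(tilt)*Rt
        print("jaw",j,"turn",np.degrees((R0.inv()*Rt).as_rotvec()).round(2))
    print("shift",sh.round(2),"t",o["t"],"pos",o["tool_pos"].round(4),"q",o["q"].round(2),"F",o["contact_force"].round(1),"open",o["opening"])
    return sh
E
python3 - <<'E'
from h import *
print(R.from_rotvec(ctrl.get_obs()["tool_rot"]).as_matrix().round(3))
rel([.56,-.211,.30],-7.8); rel([.56,-.211,.16],-7.8)
E
```

```text
[[-0.909  0.416 -0.   ]
 [ 0.416  0.909 -0.   ]
 [ 0.    -0.    -1.   ]]
jaw -7.8 turn [-2.000e-02  1.000e-02  7.323e+01]
jaw 172.2 turn [-1.0000e-02 -2.0000e-02 -1.0677e+02]
shift [-59.7  -58.4   -6.87] t 0.4 pos [0.2598 0.5683 0.2311] q [ 1.02  0.05  1.61  0.    1.48 -0.12] F [ 0.3 -0.3 -0.3] open 0.08529507831015595
jaw -7.8 turn [-2.000e-02  1.000e-02  7.323e+01]
jaw 172.2 turn [-1.0000e-02 -2.0000e-02 -1.0677e+02]
shift [-59.7  -58.39   7.13] t 0.4 pos [0.2598 0.5683 0.2311] q [ 1.02  0.05  1.61  0.    1.48 -0.12] F [ 0.3 -0.3 -0.3] open 0.08529507831015595
```

Request:
play_rows(motion=[[[-1,0,0,-4,0,0,0],[-1,-2,-2,-7,0,0,3],[-1,-6,-6,-7,0,0,8],[-1,-10,-10,-7,0,0,13],[-1,-14,-14,-7,0,0,18],[-1,-18,-18,-7,0,0,23],[-1,-22,-22,-7,0,0,28],[-1,-26,-26,-7,0,0,33],[-1,-30,-30,-7,0,0,38],[-1,-34,-34,-7,0,0,43],[-1,-38,-38,-7,0,0,48],[-1,-42,-42,-7,0,0,53],[-1,-46,-46,-7,0,0,58],[-1,-50,-50,-7,0,0,63],[-1,-54,-54,-7,0,0,68],[-1,-57,-57,-7,0,0,71],[-1,-59,-58,-7,0,0,73],[-1,-59.7,-58.4,-7,0,0,73.2],[-1,-59.7,-58.4,-5,0,0,73.2],[-1,-59.7,-58.4,-3,0,0,73.2]]])

```text
t: 2.9
tool_pos: [0.5594, -0.21, 0.2595]
tool_rot: [-2.365, -2.067, 0.001]
contact_force: [0.0, -0.2, -1.3]
opening: 0.0853
```

Run:
```python
from h import *
rel([.56,-.211,.09],-7.8)
for n in("top","side"):
    d=img(n); u=proj(d,[[.56,-.211,.108],[*ctrl.get_obs()["tool_pos"]]]); print(n,u)
    x,y=(290,120) if n=="top" else (190,150)
    cv2.imwrite(f"pics/{n}1.png",cv2.resize(d["bgr"][y:y+180,x:x+150],None,fx=3.3,fy=3.3))
```

```text
jaw -7.8 turn [-0.05 -0.01  0.1 ]
jaw 172.2 turn [ 1.000e-02 -8.000e-02 -1.799e+02]
shift [-0.1   0.09 16.95] t 2.9 pos [ 0.5594 -0.21    0.2595] q [-0.48 -0.03  1.65 -0.    1.52 -0.35] F [ 0.  -0.2 -1.3] open 0.08528953127867724
top [[354.18236545 204.27856061]
 [366.6896505  196.76878491]]
side [[276.11614893 275.83086599]
 [276.19822276 222.32270256]]
```

View pics/top1.png

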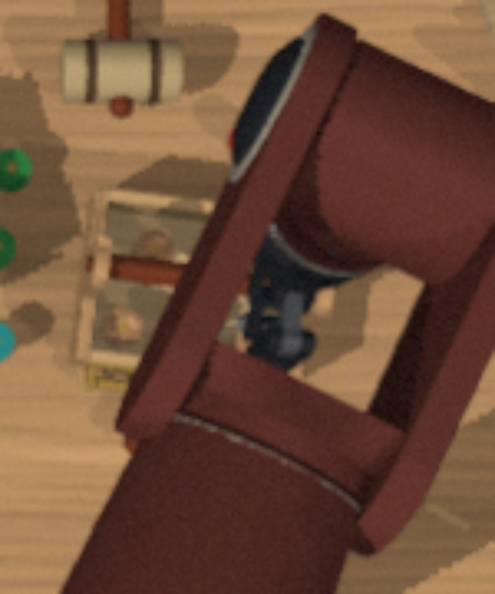

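View pics/side1.png

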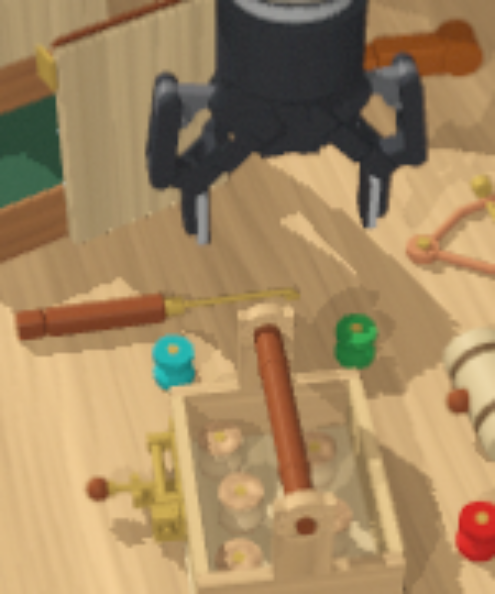

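Request:
play_rows(motion=[[[-1,-0.1,0.1,3,0,0,0],[-1,-0.1,0.1,6,0,0,0],[-1,-0.1,0.1,9,0,0,0],[-1,-0.1,0.1,12,0,0,0],[-1,-0.1,0.1,14.5,0,0,0],[-1,-0.1,0.1,16,0,0,0],[-1,-0.1,0.1,16.9,0,0,0],[-1,-0.1,0.1,16.9,0,0,0],[0,-0.1,0.1,16.9,0,0,0],[1,-0.1,0.1,16.9,0,0,0],[1,-0.1,0.1,16.9,0,0,0],[1,-0.1,0.1,16.9,0,0,0],[1,-0.1,0.1,16.9,0,0,0],[1,-0.1,0.1,16.9,0,0,0]]], newtons=50)

```text
t: 4.75
tool_pos: [0.5588, -0.2101, 0.0884]
tool_rot: [-2.363, -2.064, 0.002]
contact_force: [5.3, -0.3, 1.3]
opening: 0.0165
```

Run:
```python
from h import *
rel([.56,-.211,.12],-7.8)
for n in("top","side"):
    d=img(n); u=proj(d,[[.56,-.211,.108],[*ctrl.get_obs()["tool_pos"]]]); print(n,u)
    x,y=(290,120) if n=="top" else (190,180)
    cv2.imwrite(f"pics/{n}2.png",cv2.resize(d["bgr"][y:y+180,x:x+150],None,fx=3.3,fy=3.3))
```

```text
jaw -7.8 turn [-0.23 -0.1   0.09]
jaw 172.2 turn [ 1.6000e-01 -3.7000e-01 -1.7991e+02]
shift [-0.07  0.12 -3.16] t 4.75 pos [ 0.5588 -0.2101  0.0884] q [-0.48  0.12  1.79  0.    1.24 -0.35] F [ 5.3 -0.3  1.3] open 0.016522333445210573
top [[354.18236545 204.27856061]
 [352.30630947 205.78657764]]
side [[276.11614893 275.83086599]
 [275.21106718 281.87328049]]
```

View pics/side2.png

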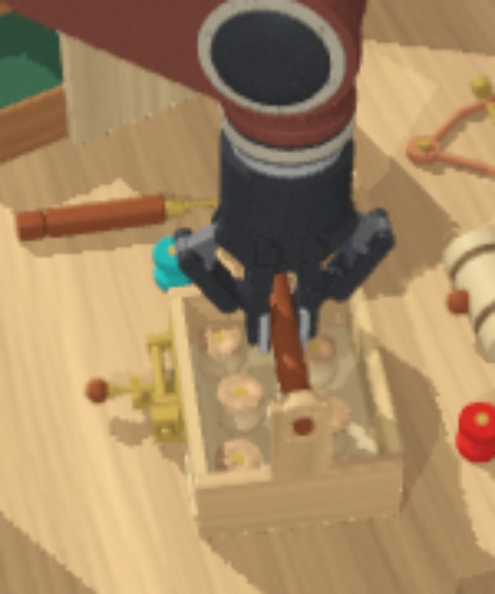

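Request:
play_rows(motion=[[[1,0,0,-0.5,0,0,0],[1,0,0,-1,0,0,0],[1,0,0,-2,0,0,0],[1,0,0,-3,0,0,0],[1,0,0,-4,0,0,0],[1,0,0,-4,0,0,0],[1,0,0,-4,0,0,0]]], newtons=60)

```text
t: 5.72
tool_pos: [0.5587, -0.2101, 0.1283]
tool_rot: [-2.362, -2.064, 0.002]
contact_force: [-1.3, 0.1, -7.4]
opening: 0.0161
```

Run:
```python
from h import *
rel([.56,-.211,.12],-7.8)
d=img("side");x,y=190,150
cv2.imwrite(f"pics/side3.png",cv2.resize(d["bgr"][y:y+180,x:x+150],None,fx=3.3,fy=3.3))
```

```text
jaw -7.8 turn [-0.26 -0.11  0.09]
jaw 172.2 turn [ 1.700e-01 -4.200e-01 -1.799e+02]
shift [-0.07  0.14  0.82] t 5.725 pos [ 0.5587 -0.2101  0.1283] q [-0.48  0.07  1.77  0.    1.3  -0.35] F [-1.3  0.1 -7.4] open 0.0160993259266196
```

View pics/side3.png

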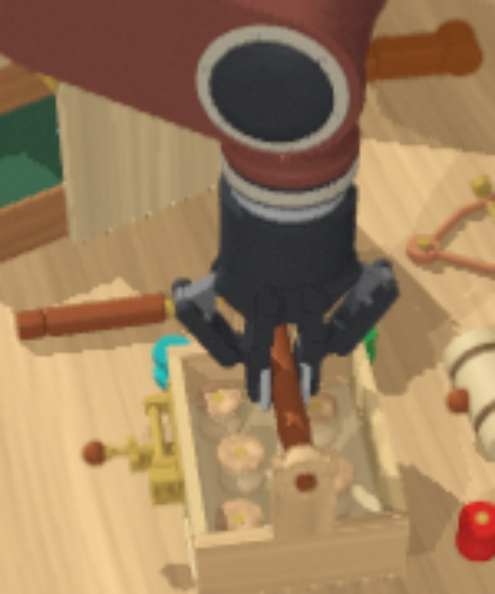

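Run:
```python
from h import *
rel([.517,.202,.335],16.2)
```

```text
jaw 16.2 turn [ -0.27  -0.18 -23.91]
jaw 196.2 turn [ -0.25   0.37 156.09]
shift [ 40.32  -9.75 -20.58] t 5.775 pos [ 0.5585 -0.21    0.1279] q [-0.48  0.07  1.77  0.    1.3  -0.35] F [-1.3  0.2 -7.4] open 0.016288200860828914
```

Request:
play_rows(motion=[[[1,0,0,-1,0,0,0],[1,0,0,-2.5,0,0,0],[1,0,0,-4.5,0,0,0],[1,0.5,-0.1,-7,0,0,0],[1,1.5,-0.4,-9.5,0,0,-1],[1,3,-0.7,-12,0,0,-2],[1,5,-1.2,-14.5,0,0,-3],[1,7.5,-1.8,-16.5,0,0,-4.5],[1,10,-2.4,-18,0,0,-6],[1,13,-3.1,-19.2,0,0,-8],[1,16,-3.9,-20,0,0,-9.5],[1,19,-4.6,-20.5,0,0,-11.5],[1,22,-5.3,-20.6,0,0,-13],[1,25,-6,-20.6,0,0,-15],[1,28,-6.8,-20.6,0,0,-16.5],[1,31,-7.5,-20.6,0,0,-18.5],[1,33.5,-8.1,-20.6,0,0,-20],[1,35.5,-8.6,-20.6,0,0,-21],[1,37,-9,-20.6,0,0,-22],[1,38.3,-9.3,-20.6,0,0,-22.7]]])

```text
t: 8.28
tool_pos: [0.5187, 0.182, 0.3362]
tool_rot: [-1.909, -2.489, -0.0]
contact_force: [0.8, -0.4, -7.4]
opening: 0.0163
```

Run:
```python
from h import *
rel([.517,.202,.335],16.2)
```

```text
jaw 16.2 turn [-0.15 -0.21 -1.17]
jaw 196.2 turn [ -0.33   0.24 178.83]
shift [1.97 0.36 0.12] t 8.275 pos [0.5187 0.182  0.3362] q [ 0.2  -0.17  1.65  0.    1.66 -0.06] F [ 0.8 -0.4 -7.4] open 0.016326991295178027
```

Request:
play_rows(motion=[[[1,0.8,0.15,0.1,0,0,-0.5],[1,1.5,0.25,0.1,0,0,-1],[1,1.97,0.36,0.1,0,0,-1.2],[1,1.97,0.36,0.1,0,0,-1.2],[1,1.97,0.36,0.1,0,0,-1.2]]])

```text
t: 8.9
tool_pos: [0.5171, 0.2017, 0.3352]
tool_rot: [-1.883, -2.509, 0.0]
contact_force: [-1.3, 0.9, -7.8]
opening: 0.016
```

Run:
```python
from h import *
rel([.517,.202,.335],16.2)
for n in("top","side"):
    d=img(n); cv2.imwrite(f"pics/{n}4.png",d["bgr"])
    x,y=(100,140) if n=="top" else (130,40)
    cv2.imwrite(f"pics/{n}4c.png",cv2.resize(d["bgr"][y:y+180,x:x+170],None,fx=3.3,fy=3.3,interpolation=cv2.INTER_CUBIC))
```

```text
jaw 16.2 turn [-0.16 -0.2   0.01]
jaw 196.2 turn [   0.31   -0.25 -179.99]
shift [ 0.03 -0.    0.02] t 8.9 pos [0.5171 0.2017 0.3352] q [ 0.24 -0.15  1.64  0.    1.66 -0.05] F [-1.3  0.9 -7.8] open 0.016024654884534424
```

View pics/top4c.png

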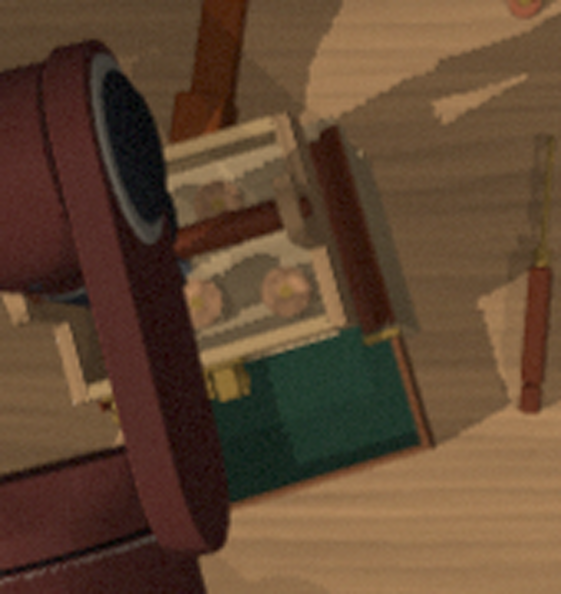

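View pics/side4c.png

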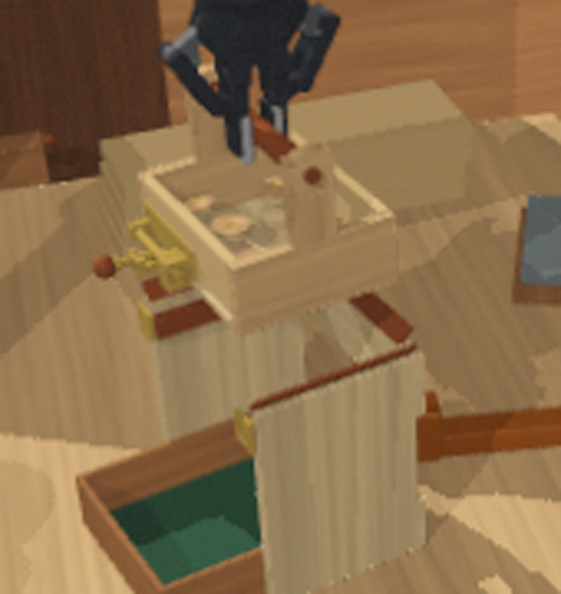

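Run:
```python
import cv2
for n,x,y,w,h in(("top",170,165,50,85),("top",110,210,60,60),("side",165,85,90,60)):
    im=cv2.imread(f"pics/{n}4.png"); k=8
    cv2.imwrite(f"pics/{n}4z{x}.png",cv2.convertScaleAbs(cv2.resize(im[y:y+h,x:x+w],None,fx=k,fy=k,interpolation=cv2.INTER_CUBIC),alpha=1.3))
```

```text
(no output)
```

View pics/top4z170.png

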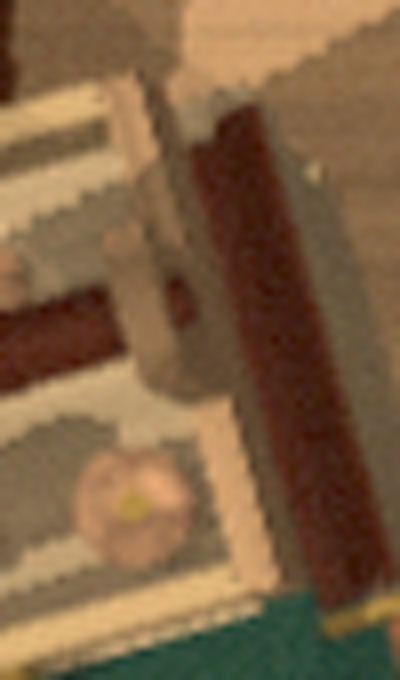

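View pics/top4z110.png

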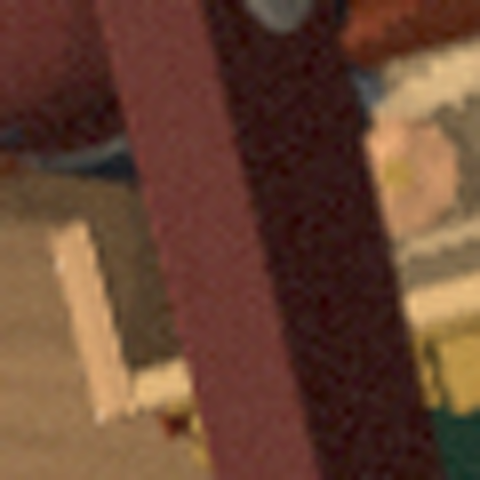

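View pics/side4z165.png

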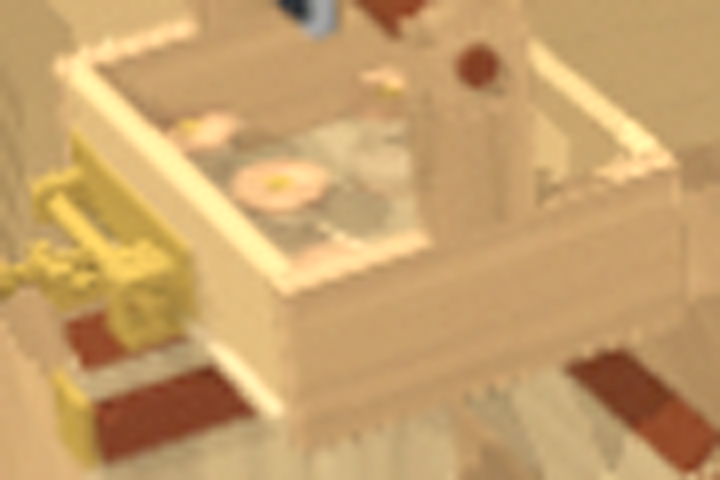

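Run:
```python
from h import *
t=img("top");s=img("side")
a=lambda x,y:(170-.5+(x+.5)/8,165-.5+(y+.5)/8)
b=lambda x,y:(110-.5+(x+.5)/8,210-.5+(y+.5)/8)
c=lambda x,y:(165-.5+(x+.5)/8,85-.5+(y+.5)/8)
yaw=.283;ex=np.array([np.cos(yaw),np.sin(yaw)]);ey=np.array([-ex[1],ex[0]]);o=np.array([.518,.202])
def sh(n,P):
    P=np.atleast_2d(P); print(n,((P[:,:2]-o)@np.c_[ex,ey]*1000).round(1).tolist(),(P[:,2:]*1000).round(1).tolist())
z=.2468+.056
sh("top FR,BR,FL",onz(t,[a(280,585),a(142,72),b(100,420)],z))
sh("side FR,BR,FL",onz(s,[c(290,290),c(672,158),c(64,62)],z))
sh("tri FR BR FL",tri(t,[a(280,585),a(142,72),b(100,420)],s,[c(290,290),c(672,158),c(64,62)]))
sh("side bottoms FR",onz(s,[c(288,435)],.2468))
sh("knob",tri(t,[(131.5,262.3)],s,[(161.5,120.5)]))
```

```text
top FR,BR,FL [[-64.9, -80.2], [62.8, -82.1], [-63.9, 82.3]] [[302.8], [302.8], [302.8]]
side FR,BR,FL [[-65.1, -82.9], [61.8, -77.8], [-63.5, 76.1]] [[302.8], [302.8], [302.8]]
tri FR BR FL [[-64.3, -80.2], [61.0, -81.8], [-62.4, 82.8]] [[301.1, 0.9], [305.3, 2.7], [299.3, 2.7]]
side bottoms FR [[-64.0, -70.0]] [[246.8]]
knob [[-78.4, 94.8]] [[219.2, 32.7]]
```

Request:
play_rows(motion=[[[1,0,0.05,0.5,0,0,0],[1,0,0.05,1.3,0,0,0],[1,0,0.05,2.1,0,0,0],[1,0,0.05,2.9,0,0,0],[1,0,0.05,3.6,0,0,0],[1,0,0.05,4.2,0,0,0],[1,0,0.05,4.7,0,0,0],[1,0,0.05,5.2,0,0,0],[1,0,0.05,5.7,0,0,0],[1,0,0.05,6.1,0,0,0],[1,0,0.05,6.4,0,0,0],[1,0,0.05,6.6,0,0,0],[1,0,0.05,6.6,0,0,0]]])

```text
t: 10.72
tool_pos: [0.5173, 0.202, 0.2691]
tool_rot: [-1.883, -2.509, 0.0]
contact_force: [-0.1, 0.4, -7.6]
opening: 0.0164
```

Run:
```python
from h import *
rel([.517,.202,.2634],16.2)
for n in("top","side"):
    d=img(n); cv2.imwrite(f"pics/{n}5.png",d["bgr"])
    x,y=(100,160) if n=="top" else (150,80)
    cv2.imwrite(f"pics/{n}5c.png",cv2.resize(d["bgr"][y:y+120,x:x+130],None,fx=4.5,fy=4.5,interpolation=cv2.INTER_CUBIC))
```

```text
jaw 16.2 turn [-0.16 -0.21  0.01]
jaw 196.2 turn [   0.33   -0.26 -179.99]
shift [ 0.   -0.03  0.57] t 10.725 pos [0.5173 0.202  0.2691] q [ 0.24 -0.13  1.73  0.    1.55 -0.05] F [-0.1  0.4 -7.6] open 0.016396667839441516
```

View pics/side5c.png

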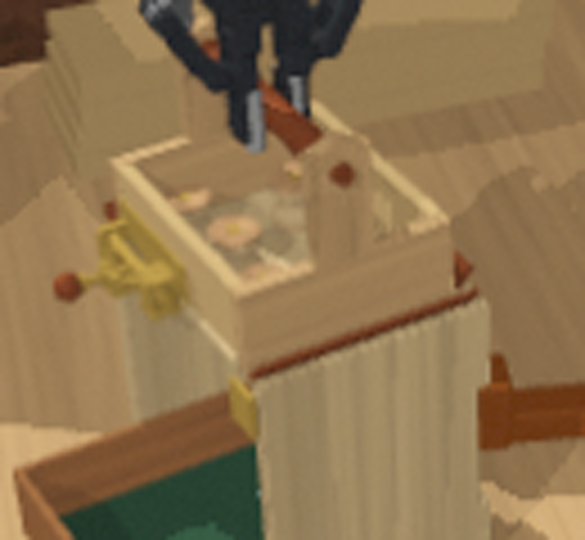

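View pics/top5c.png

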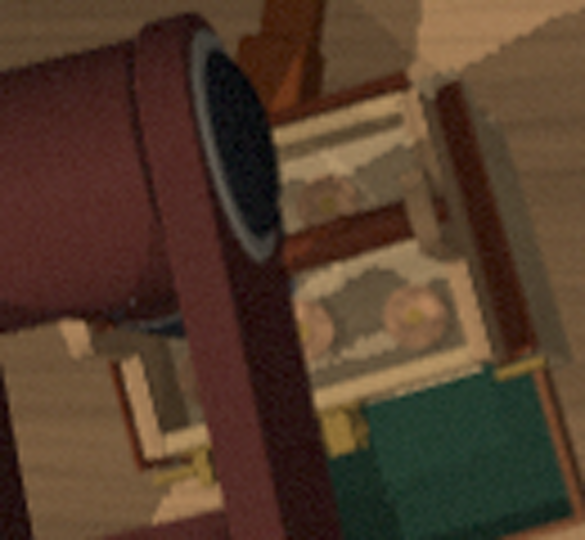

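Request:
play_rows(motion=[[[1,0,0,0.15,0,0,0],[1,0,0,0.3,0,0,0],[1,0,0,0.4,0,0,0],[1,0,0,0.5,0,0,0],[1,0,0,0.55,0,0,0],[1,0,0,0.55,0,0,0]]])

```text
t: 11.58
tool_pos: [0.5174, 0.2021, 0.2639]
tool_rot: [-1.884, -2.509, -0.001]
contact_force: [-0.4, -0.3, -7.4]
opening: 0.0162
```

Request:
play_rows(motion=[[[1,0,0,0.1,0,0,0],[1,0,0,0.1,0,0,0]]])

```text
t: 11.82
tool_pos: [0.5178, 0.2022, 0.2636]
tool_rot: [-1.884, -2.51, -0.002]
contact_force: [0.6, 0.3, -4.2]
opening: 0.0164
```

Request:
play_rows(motion=[[[1,0,0,0.1,0,0,0],[1,0,0,0.15,0,0,0],[1,0,0,0.15,0,0,0]]])

```text
t: 12.2
tool_pos: [0.5184, 0.2023, 0.2633]
tool_rot: [-1.885, -2.511, -0.005]
contact_force: [2.1, 0.0, -0.8]
opening: 0.0162
```

Request:
play_rows(motion=[[[1,0,0,0.15,0,0,0],[1,0,0,0.15,0,0,0]]])

```text
t: 12.45
tool_pos: [0.519, 0.2025, 0.2629]
tool_rot: [-1.886, -2.512, -0.008]
contact_force: [2.9, 0.4, 1.8]
opening: 0.0164
```

Run:
```python
from h import *
rel([.517,.202,.2634],16.2)
for n in("top","side"):
    d=img(n); cv2.imwrite(f"pics/{n}6.png",d["bgr"])
    x,y=(100,160) if n=="top" else (150,80)
    cv2.imwrite(f"pics/{n}6c.png",cv2.resize(d["bgr"][y:y+120,x:x+130],None,fx=4.5,fy=4.5,interpolation=cv2.INTER_CUBIC))
```

```text
jaw 16.2 turn [ 0.21 -0.2   0.  ]
jaw 196.2 turn [   0.31    0.32 -179.99]
shift [ 0.01 -0.21 -0.05] t 12.45 pos [0.519  0.2025 0.2629] q [ 0.24 -0.13  1.74  0.    1.53 -0.05] F [2.9 0.4 1.8] open 0.016375136070513715
```

View pics/side6c.png

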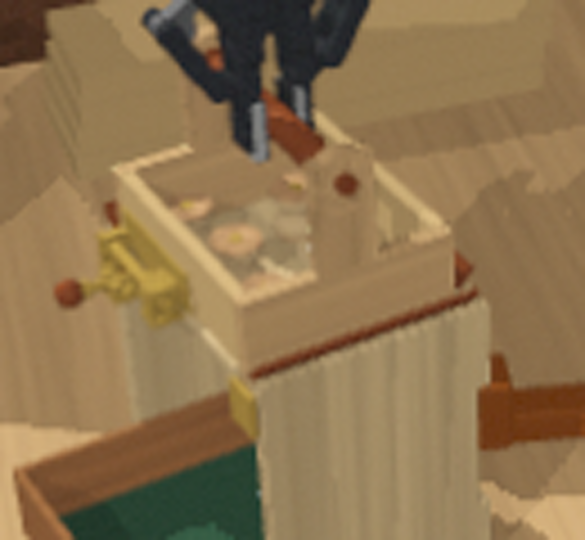

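Request:
play_rows(motion=[[[0.3,0,0,0.05,0,0,0],[-0.5,0,0,0.05,0,0,0],[-1,0,0,0,0,0,0],[-1,0,0,0,0,0,0],[-1,0,0,0,0,0,0],[-1,0,0,-1,0,0,0],[-1,0,0,-3,0,0,0],[-1,0,0,-6,0,0,0],[-1,0,0,-9,0,0,0],[-1,0,0,-12,0,0,0],[-1,0,0,-14,0,0,0],[-1,0,0,-14,0,0,0]]])

```text
t: 14.05
tool_pos: [0.5193, 0.202, 0.4058]
tool_rot: [1.885, 2.51, 0.013]
contact_force: [-0.7, 0.6, -0.1]
opening: 0.0856
```

Run:
```python
from h import *
rel([.397,.196,.33],106.2)
for n in("top","side"):
    d=img(n); cv2.imwrite(f"pics/{n}7.png",d["bgr"])
    x,y=(100,160) if n=="top" else (150,80)
    cv2.imwrite(f"pics/{n}7c.png",cv2.resize(d["bgr"][y:y+140,x:x+130],None,fx=4.2,fy=4.2,interpolation=cv2.INTER_CUBIC))
```

```text
jaw 106.2 turn [  0.51   0.22 -89.99]
jaw 286.2 turn [ 0.22 -0.51 90.  ]
shift [  2.81 -11.97   7.49] t 14.05 pos [0.5193 0.202  0.4058] q [ 0.24 -0.16  1.53  0.    1.76 -0.05] F [-0.7  0.6 -0.1] open 0.08560217816002459
```

View pics/side7c.png

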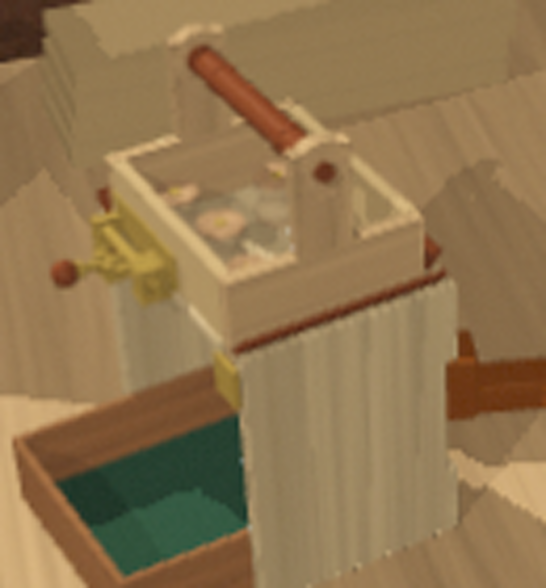

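View pics/top7c.png

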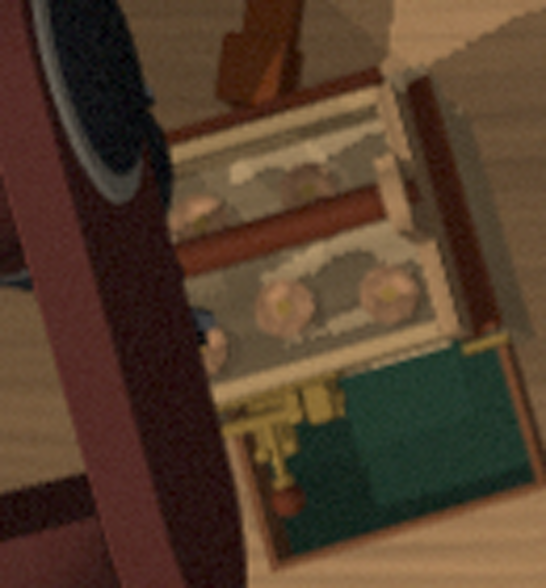

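Run:
```python
from h import *
t=img("top");s=img("side")
yaw=.283;ex=np.array([np.cos(yaw),np.sin(yaw)]);ey=np.array([-ex[1],ex[0]]);o=np.array([.518,.202])
uT=[(100-.5+287.5/4.2,160-.5+500.5/4.2)];uS=[(150-.5+64.5/4.2,80-.5+272.5/4.2)]
for P in (onz(t,uT,.193),onz(s,uS,.193),tri(t,uT,s,uS)): print(P.round(4),((P[:,:2]-o)@np.c_[ex,ey]*1000).round(1))
print(o+ex*-.118+ey*.028)
rel([.397,.196,.33],106.2)
```

```text
[[0.3976 0.1993 0.193 ]] [[-116.3   31.1]]
[[0.3965 0.2002 0.193 ]] [[-117.2   32.2]]
[[0.3971 0.1993 0.1935 0.0012]] [[-116.9   31.2]]
[0.39687515 0.19593618]
jaw 106.2 turn [  0.19  -0.14 -90.  ]
jaw 286.2 turn [-0.14 -0.19 90.  ]
shift [  2.8  -11.81   7.1 ] t 14.25 pos [0.5183 0.2018 0.401 ] q [ 0.24 -0.16  1.54  0.    1.76 -0.05] F [ 0.3 -0.8 -0.3] open 0.08544044026192497
```

Request:
play_rows(motion=[[[-1,0.5,-2,0,0,0,-8],[-1,1,-4.5,0,0,0,-18],[-1,1.5,-7,0,0,0,-28],[-1,2.2,-9,0,0,0,-38],[-1,3,-10.5,1,0,0,-48],[-1,3.1,-11.7,3,0,0,-58],[-1,3.1,-11.7,5,0,0,-68],[-1,3.1,-11.7,7,0,0,-78],[-1,3.1,-11.7,9,0,0,-86],[-1,3.1,-11.7,11,0,0,-90],[-1,3.1,-11.7,13,0,0,-90],[-1,3.1,-11.7,13,0,0,-90]]])

```text
t: 15.75
tool_pos: [0.396, 0.199, 0.2682]
tool_rot: [0.441, -3.106, -0.005]
contact_force: [-0.3, -0.1, -0.6]
opening: 0.0856
```

Run:
```python
from h import *
rel([.397,.1993,.175],106.2)
for n in("top","side"):
    d=img(n); cv2.imwrite(f"pics/{n}8.png",d["bgr"])
    x,y=(100,160) if n=="top" else (130,60)
    cv2.imwrite(f"pics/{n}8c.png",cv2.resize(d["bgr"][y:y+140,x:x+130],None,fx=4.2,fy=4.2,interpolation=cv2.INTER_CUBIC))
```

```text
jaw 106.2 turn [ 0.2  -0.25 -0.05]
jaw 286.2 turn [ -0.39  -0.32 179.95]
shift [-0.15 -0.03  9.32] t 15.75 pos [0.396  0.199  0.2682] q [ 0.3  -0.42  1.97  0.    1.6  -1.56] F [-0.3 -0.1 -0.6] open 0.08560757849840081
```

View pics/side8c.png

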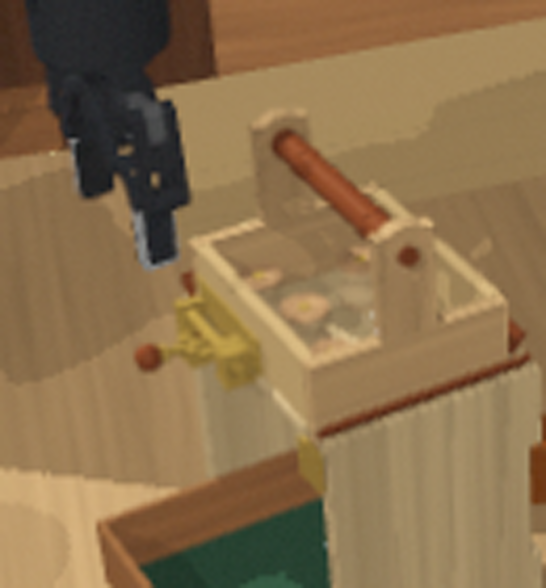

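Request:
play_rows(motion=[[[-1,-0.1,0,2,0,0,0],[-1,-0.15,0,4.5,0,0,0],[-1,-0.15,0,7,0,0,0],[-1,-0.15,0,8.5,0,0,0],[-1,-0.15,0,9.3,0,0,0],[-1,-0.15,0,9.3,0,0,0],[0,-0.15,0,9.3,0,0,0],[0.4,-0.15,0,9.3,0,0,0],[0.4,-0.15,0,9.3,0,0,0]]], newtons=40)

```text
t: 16.98
tool_pos: [0.3989, 0.2002, 0.1786]
tool_rot: [-0.442, 3.109, 0.006]
contact_force: [0.5, -0.4, 0.3]
opening: 0.0324
```

Run:
```python
from h import *
rel([.397,.1993,.175],106.2)
for n in("top","side"):
    d=img(n); cv2.imwrite(f"pics/{n}9.png",d["bgr"])
    x,y=(110,200) if n=="top" else (130,90)
    cv2.imwrite(f"pics/{n}9c.png",cv2.resize(d["bgr"][y:y+100,x:x+100],None,fx=5.5,fy=5.5,interpolation=cv2.INTER_CUBIC))
```

```text
jaw 106.2 turn [ 0.21  0.08 -0.03]
jaw 286.2 turn [ 1.3000e-01 -3.3000e-01  1.7997e+02]
shift [ 0.21 -0.04  0.36] t 16.975 pos [0.3989 0.2002 0.1786] q [ 0.3  -0.36  2.07  0.    1.43 -1.56] F [ 0.5 -0.4  0.3] open 0.0324251965087947
```

View pics/side9c.png

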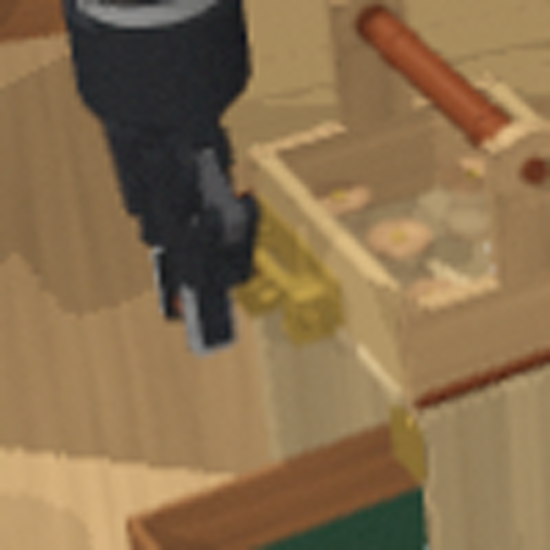

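View pics/top9c.png

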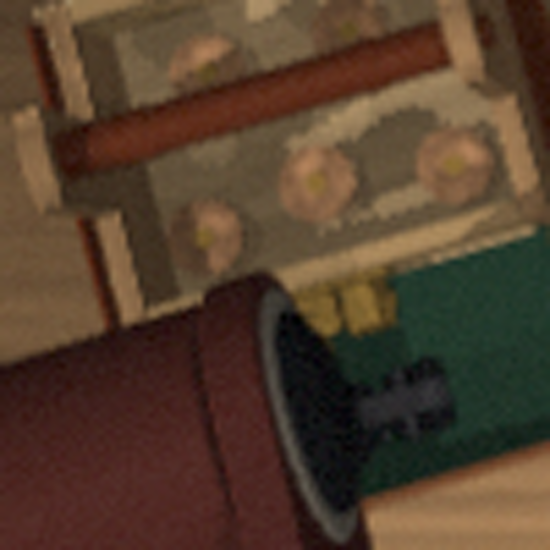

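Request:
play_rows(motion=[[[0.4,0.2,0,0.3,0,0,0],[0.4,0.2,0,0.3,0,0,0],[1,0.2,0,0.3,0,0,0],[1,0.2,0,0.3,0,0,0],[1,0.2,0,0.3,0,0,0]]], newtons=40)

```text
t: 17.7
tool_pos: [0.3967, 0.1994, 0.1752]
tool_rot: [0.442, -3.11, -0.005]
contact_force: [-0.3, -2.0, -0.3]
opening: 0.0138
```

Run:
```python
from h import *
rel([.397,.1993,.175],106.2)
print(R.from_rotvec(ctrl.get_obs()["tool_rot"]).as_matrix().round(3))
for n in("side",):
    d=img(n); cv2.imwrite(f"pics/{n}10.png",d["bgr"])
    x,y=(110,200) if n=="top" else (130,90)
    cv2.imwrite(f"pics/{n}10c.png",cv2.resize(d["bgr"][y:y+100,x:x+100],None,fx=5.5,fy=5.5,interpolation=cv2.INTER_CUBIC))
```

```text
jaw 106.2 turn [ 0.18  0.02 -0.04]
jaw 286.2 turn [ 2.0000e-02 -2.8000e-01  1.7996e+02]
shift [-0.03 -0.01  0.02] t 17.7 pos [0.3967 0.1994 0.1752] q [ 0.3  -0.37  2.08  0.    1.43 -1.56] F [-0.3 -2.  -0.3] open 0.013834104560322158
[[-0.96  -0.278 -0.001]
 [-0.278  0.96   0.003]
 [-0.     0.003 -1.   ]]
```

View pics/side10c.png

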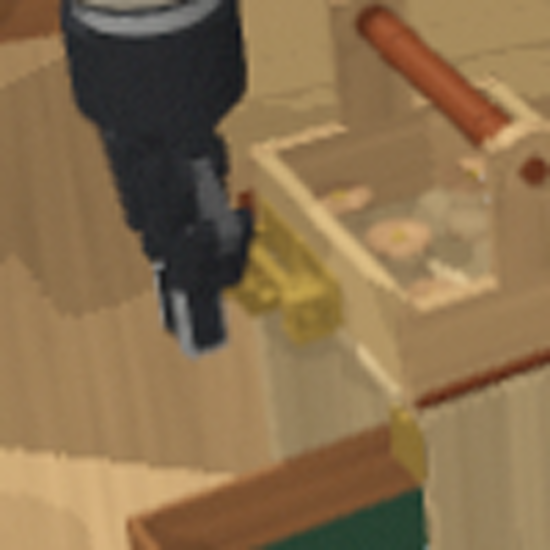

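Request:
play_rows(motion=[[[1,0,0,-0.3,0,0,0],[1,-0.05,0,-0.6,0,0,0],[1,-0.1,0,-0.9,0,0,0],[1,-0.2,0,-1.2,0,0,0],[1,-0.3,0,-1.5,0,0,0],[1,-0.42,0,-1.8,0,0,0],[1,-0.42,0,-1.8,0,0,0]]])

```text
t: 18.62
tool_pos: [0.4008, 0.2006, 0.1932]
tool_rot: [0.442, -3.11, -0.005]
contact_force: [-0.1, -1.0, -3.7]
opening: 0.0141
```

Run:
```python
from h import *
rel([.397,.1993,.175],106.2)
for n in("side","top"):
    d=img(n); cv2.imwrite(f"pics/{n}11.png",d["bgr"])
    x,y=(110,200) if n=="top" else (130,90)
    cv2.imwrite(f"pics/{n}11c.png",cv2.resize(d["bgr"][y:y+100,x:x+100],None,fx=5.5,fy=5.5,interpolation=cv2.INTER_CUBIC))
```

```text
jaw 106.2 turn [ 0.18  0.03 -0.03]
jaw 286.2 turn [ 4.0000e-02 -2.9000e-01  1.7997e+02]
shift [ 0.4  -0.02  1.82] t 18.625 pos [0.4008 0.2006 0.1932] q [ 0.3  -0.37  2.05  0.    1.46 -1.56] F [-0.1 -1.  -3.7] open 0.014086315648615899
```

View pics/side11c.png

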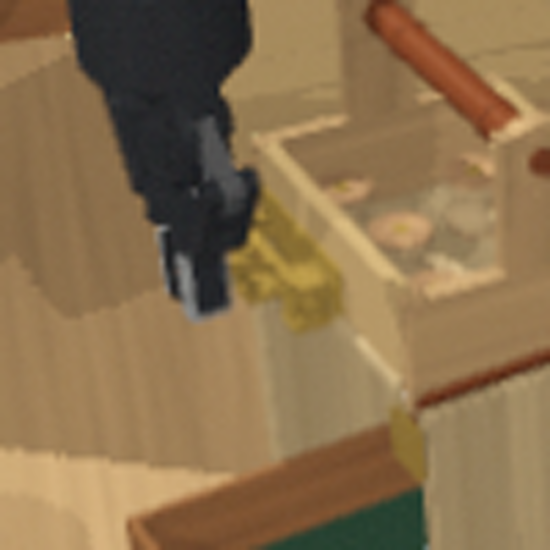

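Run:
```python
import cv2,numpy as np
a=cv2.imread("pics/side10.png")[85:185,150:270];b=cv2.imread("pics/side11.png")[85:185,150:270]
o=np.vstack([cv2.resize(x[:60],None,fx=6,fy=5,interpolation=cv2.INTER_CUBIC) for x in(a,b)])
cv2.imwrite("pics/cmp.png",o[:600])
```

```text
(no output)
```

View pics/cmp.png

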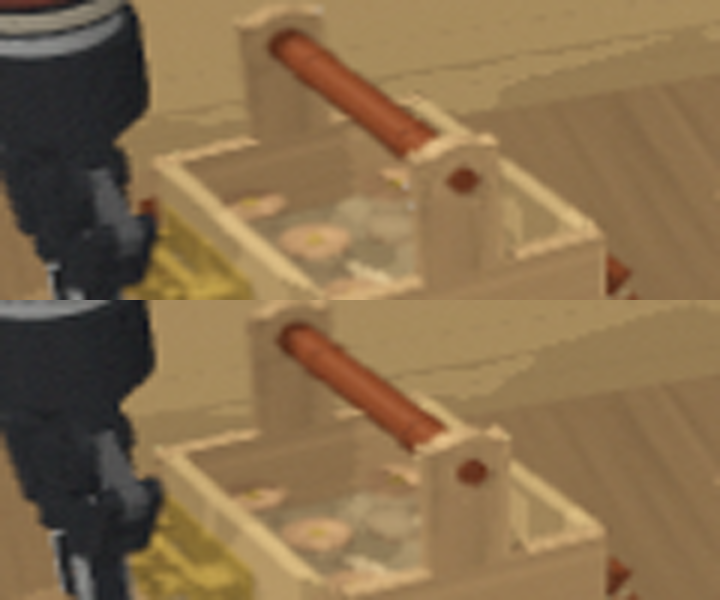

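View pics/top11c.png

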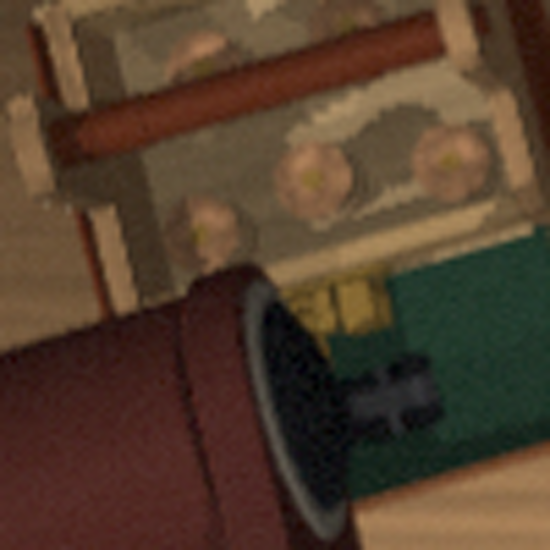

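Request:
play_rows(motion=[[[1,0.05,0,0.2,0,0,0],[1,0.1,0,0.4,0,0,0],[1,0.1,0,0.4,0,0,0]]])

```text
t: 19.1
tool_pos: [0.4004, 0.2005, 0.1892]
tool_rot: [-0.442, 3.108, 0.006]
contact_force: [0.0, 0.3, -4.5]
opening: 0.0142
```

Run:
```python
from h import *
import numpy as np
rel([.397,.1993,.175],106.2)
b=img("side")["bgr"];cv2.imwrite("pics/side12.png",b)
a=cv2.imread("pics/side10.png")[85:185,150:270];b=b[85:185,150:270]
o=np.vstack([cv2.resize(x[:60],None,fx=6,fy=5,interpolation=cv2.INTER_CUBIC) for x in(a,b)])
cv2.imwrite("pics/cmp2.png",o[:600])
```

```text
jaw 106.2 turn [ 0.19  0.13 -0.02]
jaw 286.2 turn [  0.21  -0.3  179.98]
shift [ 0.36 -0.03  1.42] t 19.1 pos [0.4004 0.2005 0.1892] q [ 0.3  -0.37  2.06  0.    1.45 -1.56] F [ 0.   0.3 -4.5] open 0.014234800864666122
```

View pics/cmp2.png

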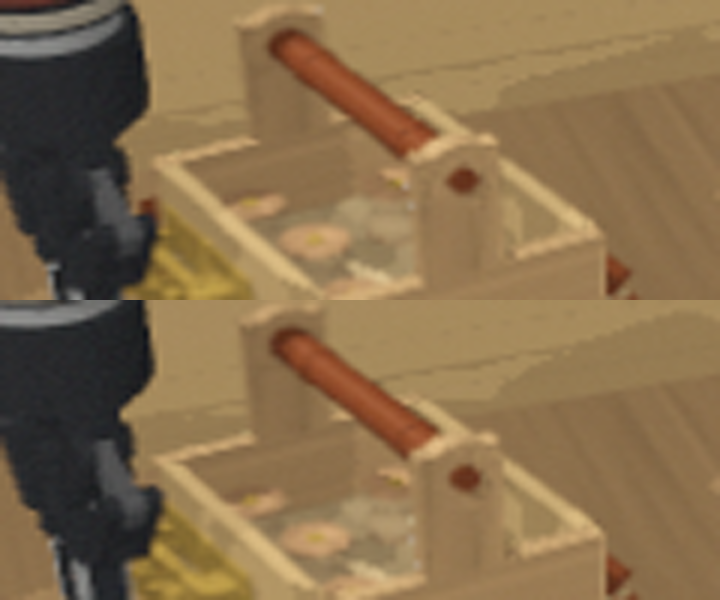

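Request:
play_rows(motion=[[[1,0.06,0,0.2,0,0,0],[1,0.06,0,0.2,0,0,0],[1,0.09,0,0.04,0,2.3,0],[1,0.11,0,-0.12,0,4.6,0],[1,0.12,0,-0.29,0,6.9,0],[1,0.13,0,-0.45,0,9.2,0],[1,0.12,0,-0.62,0,11.5,0],[1,0.11,0,-0.78,0,13.7,0],[1,0.11,0,-0.78,0,13.7,0]]])

```text
t: 20.27
tool_pos: [0.3997, 0.2003, 0.1971]
tool_rot: [0.409, -2.876, 0.044]
contact_force: [-0.5, 1.4, -2.6]
opening: 0.0144
```

Run:
```python
from h import *
import numpy as np
rel([.397,.1993,.175],106.2)
b=img("side")["bgr"];cv2.imwrite("pics/side13.png",b)
a=cv2.imread("pics/side10.png")[85:185,150:270];b=b[85:185,150:270]
o=np.vstack([cv2.resize(x[:60],None,fx=6,fy=5,interpolation=cv2.INTER_CUBIC) for x in(a,b)])
cv2.imwrite("pics/cmp3.png",o[:600])
```

```text
jaw 106.2 turn [  0.2  -13.62  -0.  ]
jaw 286.2 turn [-21.35  -0.31 178.72]
shift [-0.24 -0.03  2.21] t 20.275 pos [0.3997 0.2003 0.1971] q [ 0.29 -0.19  1.92  0.01  1.66 -1.56] F [-0.5  1.4 -2.6] open 0.014410859372332212
```

View pics/cmp3.png

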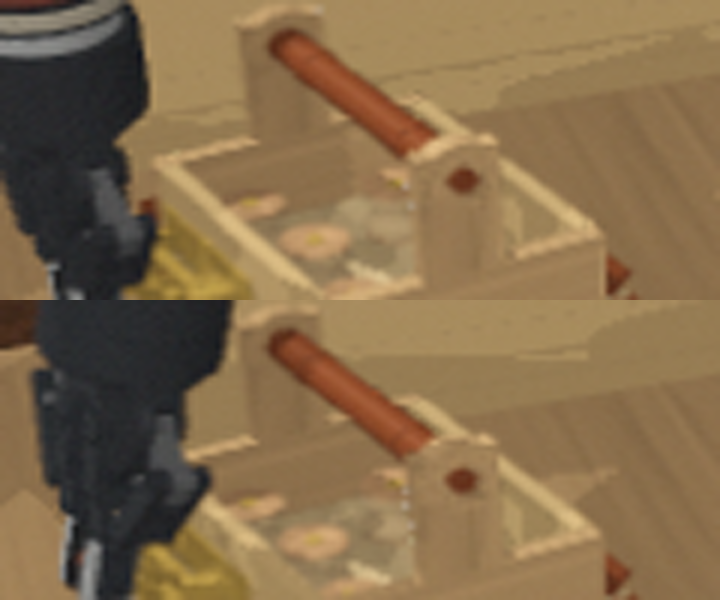

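Request:
play_rows(motion=[[[1,0.02,0,-0.16,0,2.3,0],[1,0.03,0,-0.32,0,4.6,0],[1,0.05,0,-0.48,0,6.9,0],[1,0.06,0,-0.64,0,9.2,0],[1,0.06,0,-0.64,0,9.2,0]]])

```text
t: 20.95
tool_pos: [0.4008, 0.2006, 0.2033]
tool_rot: [0.387, -2.718, 0.073]
contact_force: [-1.8, 0.2, -2.6]
opening: 0.0139
```

Run:
```python
from h import *
import numpy as np
rel([.397,.1993,.175],106.2)
for n in("side","top"):
    d=img(n); cv2.imwrite(f"pics/{n}14.png",d["bgr"])
    x,y=(110,200) if n=="top" else (150,85)
    cv2.imwrite(f"pics/{n}14c.png",cv2.resize(d["bgr"][y:y+100,x:x+110],None,fx=5.5,fy=5.5,interpolation=cv2.INTER_CUBIC))
```

```text
jaw 106.2 turn [ 2.000e-01 -2.286e+01  1.000e-02]
jaw 286.2 turn [  35.67    0.31 -176.42]
shift [-0.73 -0.03  2.76] t 20.95 pos [0.4008 0.2006 0.2033] q [ 0.29 -0.08  1.83  0.01  1.79 -1.56] F [-1.8  0.2 -2.6] open 0.013940154080698727
```

View pics/side14c.png

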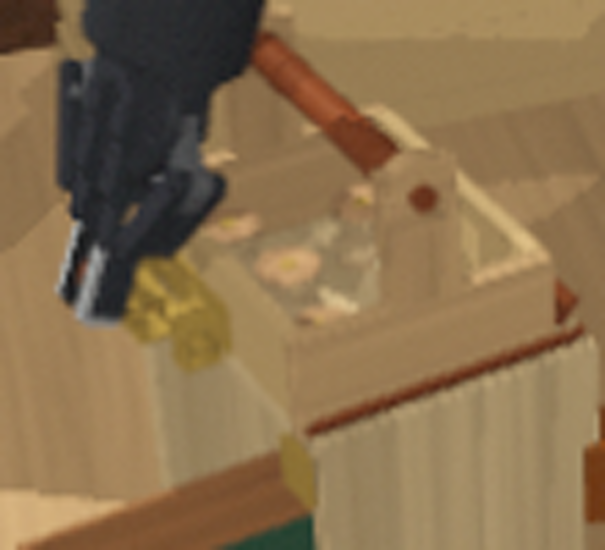

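View pics/top14c.png

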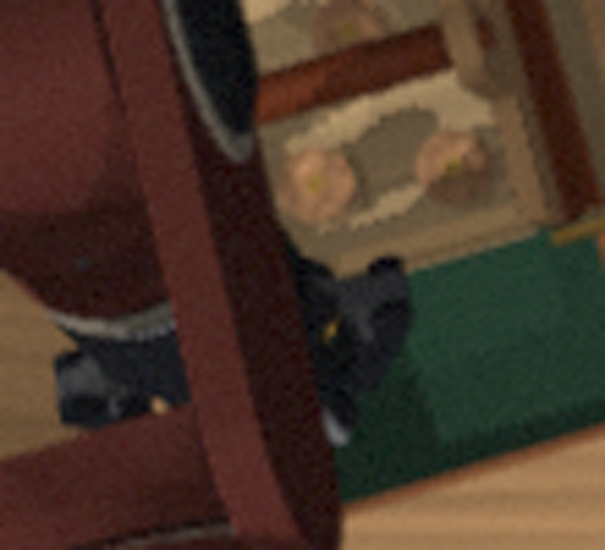

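Request:
play_rows(motion=[[[1,0,0.2,0,0,0,0],[1,0,0.4,0,0,0,0],[1,0,0.6,0,0,0,0],[1,0,0.8,0,0,0,0],[1,0,1.0,0,0,0,0],[1,0,1.0,0,0,0,0]]])

```text
t: 21.8
tool_pos: [0.398, 0.2104, 0.2033]
tool_rot: [0.388, -2.72, 0.073]
contact_force: [1.0, 0.4, -5.3]
opening: 0.0143
```

Run:
```python
from h import *
import numpy as np
rel([.397,.1993,.175],106.2)
for n in("side","top"):
    d=img(n); cv2.imwrite(f"pics/{n}15.png",d["bgr"])
    x,y=(110,200) if n=="top" else (150,85)
    cv2.imwrite(f"pics/{n}15c.png",cv2.resize(d["bgr"][y:y+100,x:x+110],None,fx=5.5,fy=5.5,interpolation=cv2.INTER_CUBIC))
```

```text
jaw 106.2 turn [  0.21 -22.72   0.03]
jaw 286.2 turn [  35.45    0.33 -176.44]
shift [-0.71 -1.05  2.77] t 21.8 pos [0.398  0.2104 0.2033] q [ 0.31 -0.08  1.82  0.01  1.79 -1.54] F [ 1.   0.4 -5.3] open 0.01430236827658625
```

View pics/side15c.png

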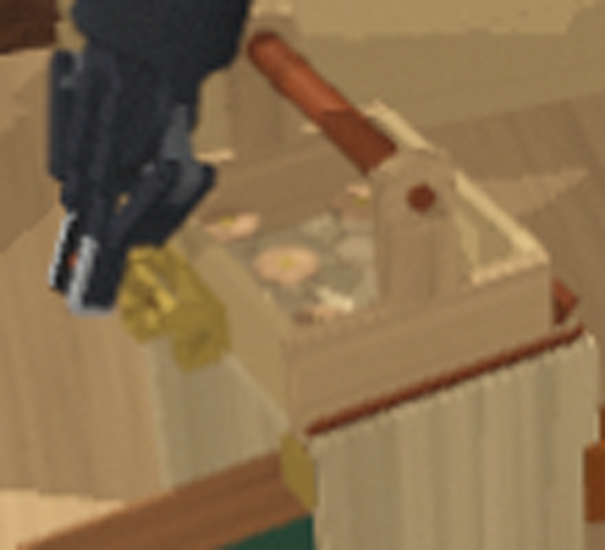

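Request:
play_rows(motion=[[[1,0,0.3,0,0,0,0],[1,0,0.6,0,0,0,0],[1,0,0.9,0,0,0,0],[1,0,1.2,0,0,0,0],[1,0,1.5,0,0,0,0],[1,0,1.5,0,0,0,0]]])

```text
t: 22.65
tool_pos: [0.3933, 0.2253, 0.2043]
tool_rot: [0.388, -2.719, 0.072]
contact_force: [-3.3, 0.1, 2.2]
opening: 0.0141
```

Run:
```python
from h import *
import numpy as np
rel([.397,.1993,.175],106.2)
for n in("side","top"):
    d=img(n); cv2.imwrite(f"pics/{n}16.png",d["bgr"])
    x,y=(100,190) if n=="top" else (140,85)
    cv2.imwrite(f"pics/{n}16c.png",cv2.resize(d["bgr"][y:y+135,x:x+140],None,fx=4.2,fy=4.2,interpolation=cv2.INTER_CUBIC))
```

```text
jaw 106.2 turn [  0.27 -22.79   0.06]
jaw 286.2 turn [  35.55    0.42 -176.39]
shift [-0.79 -2.61  2.84] t 22.65 pos [0.3933 0.2253 0.2043] q [ 0.34 -0.07  1.82  0.03  1.79 -1.51] F [-3.3  0.1  2.2] open 0.014056796966297918
```

View pics/side16c.png

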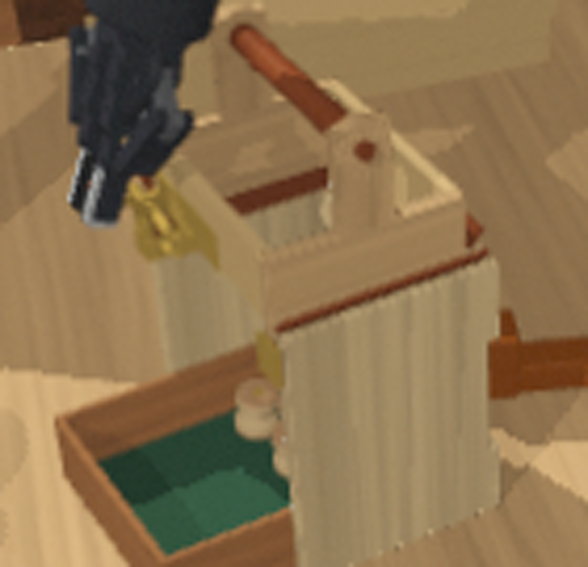

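View pics/top16c.png

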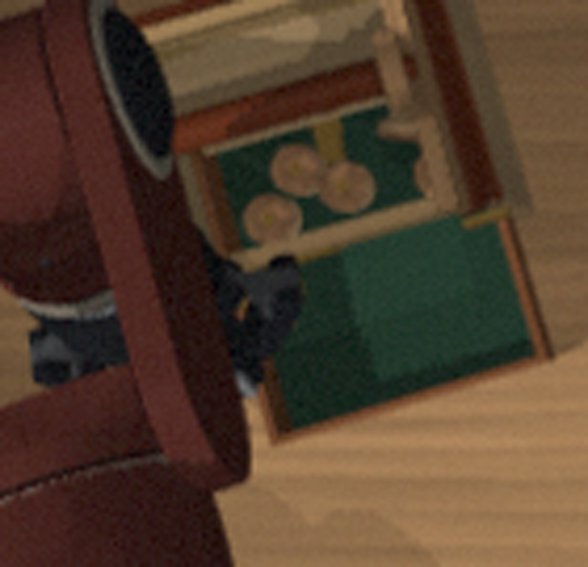

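Request:
play_rows(motion=[[[0.3,0,0,0,0,0,0],[0,0,0,0,0,0,0],[0,0,0,0,0,0,0],[0,1,0,0,0,0,0],[0,3,0,0,0,0,0],[0,6,0,0,0,-3,0],[0,9,0,-1,0,-8,0],[0,10,0,-4,0,-14,0],[0,10,0,-8,0,-20,0],[0,10,4,-12,0,-22,0],[0,10,9,-14,0,-22,0],[0,10,14,-14,0,-22,0],[0,10,19,-14,0,-22,0],[0,10,23,-14,0,-22,0],[0,10,23,-14,0,-22,0]]])

```text
t: 24.62
tool_pos: [0.2915, 0.436, 0.3727]
tool_rot: [0.446, -3.094, -0.004]
contact_force: [0.6, -0.8, 0.5]
opening: 0.0426
```

Run:
```python
from h import *
import numpy as np
rel([.397,.1993,.175],106.2)
for n in("side","top"):
    d=img(n); cv2.imwrite(f"pics/{n}17.png",d["bgr"])
    x,y=(100,165) if n=="top" else (140,85)
    cv2.imwrite(f"pics/{n}17c.png",cv2.resize(d["bgr"][y:y+135,x:x+140],None,fx=4.2,fy=4.2,interpolation=cv2.INTER_CUBIC))
```

```text
jaw 106.2 turn [ 0.26 -0.86  0.21]
jaw 286.2 turn [   1.36    0.41 -179.78]
shift [ -3.73 -25.78  19.6 ] t 24.625 pos [0.2915 0.436  0.3727] q [ 0.83 -0.23  1.64  0.01  1.73 -1.02] F [ 0.6 -0.8  0.5] open 0.04262533105807545
```

View pics/side17c.png

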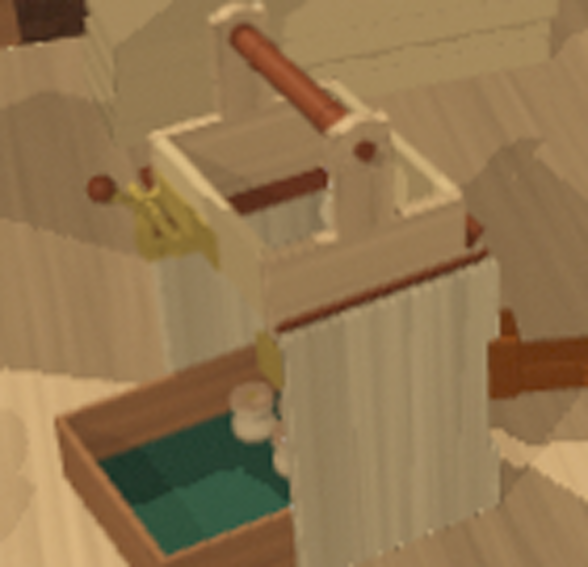

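View pics/top17.png

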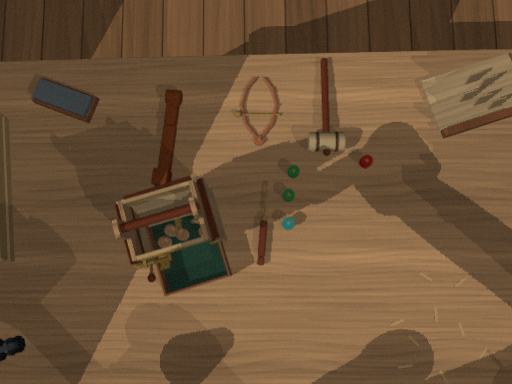

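View pics/top17c.png

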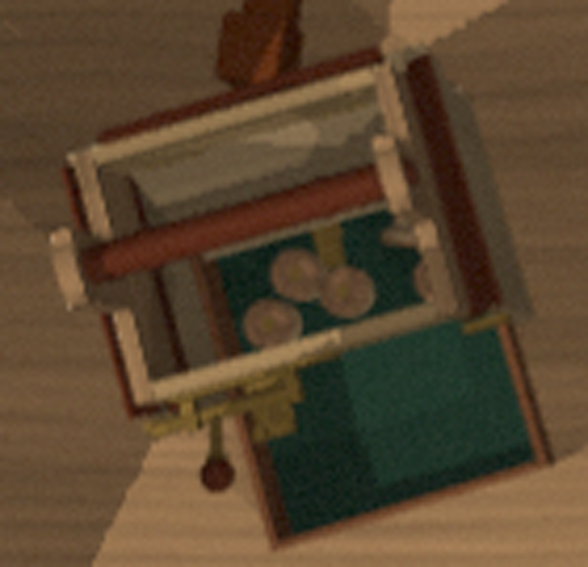

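Run:
```python
import cv2
im=cv2.imread("pics/top17.png")[195:260,140:215]
cv2.imwrite("pics/z17.png",cv2.convertScaleAbs(cv2.resize(im,None,fx=9,fy=9,interpolation=cv2.INTER_CUBIC),alpha=1.8))
```

```text
(no output)
```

View pics/z17.png

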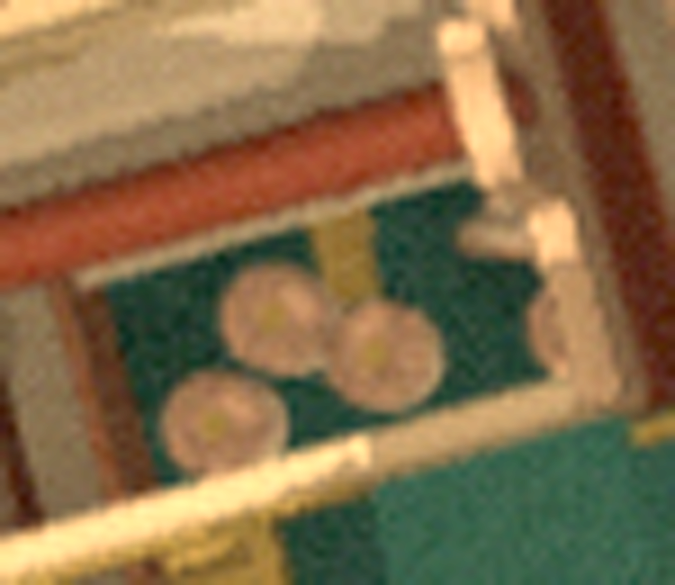

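Run:
```python
from h import *
t=img("top");s=img("side")
yaw=.283;ex=np.array([np.cos(yaw),np.sin(yaw)]);ey=np.array([-ex[1],ex[0]]);o=np.array([.518,.202])
a=lambda x,y:(100-.5+(x+.5)/4.2,165-.5+(y+.5)/4.2)
c=lambda x,y:(140-.5+(x+.5)/4.2,85-.5+(y+.5)/4.2)
P=tri(t,[a(460,308),a(140,405),a(70,155),a(216,475)],s,[c(262,258),c(150,135),c(225,112),c(100,188)])
print("FR FL BL? knob",((P[:,:2]-o)@np.c_[ex,ey]*1000).round(1).tolist(),(P[:,2:]*1000).round(1).tolist())
print(((onz(t,[a(460,308),a(140,405),a(70,155),a(383,65)],.231)[:,:2]-o)@np.c_[ex,ey]*1000).round(1).tolist())
```

```text
FR FL BL? knob [[-64.2, -79.7], [-61.9, 82.8], [35.4, 100.3], [-105.6, 58.6]] [[232.9, 4.0], [228.8, 0.7], [213.6, 71.9], [219.0, 1.2]]
[[-62.2, -80.3], [-62.4, 82.3], [66.2, 84.4], [63.9, -76.8]]
```

```bash
python3 -c "
from station import ctrl
print(ctrl.finish_job())"
```

```text
the job is handed in; nothing more can be done
None
```

I set the box on the stand and drew its bolt. The floor swung open, the five spools dropped into the tray, and I handed the job in after about 25 s of robot time.

**Placing:** I carried the box by its handle, lowered it slowly onto the ledges with the bolt to the front, and let go. The floor was still shut at that point.

**Bolt:** On my first straight pull up on the knob, the box's front lifted off the ledges by about 4 mm. The floor was still bolted then, and the spools stayed in the box. I lowered the box back down and turned the tool along with the handle instead. The box then stayed seated while I drew the bolt.

**Last checks:**
- **Spools:** the top picture shows all five on the felt. Three are standing, one is lying, and one is partly hidden by the box's rim.
- **Box:** the two front rim corners measured 229 and 233 mm high against an expected 231 mm, so it sits level. It is within about 2 mm of the seat sideways.
- **Bolt:** the knob sits about 27 mm from where it was shot home, which is fully drawn within measuring error.
- **Other tools:** the mallet, pick, calipers and neck blank look unmoved in the top picture.

**Disagreements:** the side camera put points 3 to 4 mm to the right of the top camera's positions. It did so for both the box and the stand, so it did not affect the placing. One back corner could not be matched between the two views, so its height went unchecked.

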